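# Crank the sweet dispenser empty into the guest's tray

### The arm

A 6-joint arm with a two-finger parallel gripper is mounted at the origin on the work surface. World frame = base frame: x ahead of the robot, y to its left, z up, the work surface at z = 0. Lengths are in mm, angles in rad, forces in N, time in s.
With the tool pointing down it reaches from about 350 to 975 mm from the base axis. Payload 7.1 kg.
Tool frame: the origin (TCP) lies between the finger pads; the fingertips stand 19 mm ahead of it and the grasp point (between the pads) is the TCP (ctrl.tcp_to_tips is the distance from the TCP to the fingertips, in mm); z points along the fingers, y is the line along which they close (so a half turn about z gives the same grasp; the last joint's range is limited). The gripper opens to 88 mm and grips with 3 to 60 N. Pads are 20 mm wide; open, the fingers measure 115 mm over their backs; the gripper's body (75 mm by 178 mm) begins 61 mm behind the grasp point.
Start: joints at [1.259, 0.423, 1.63, -0, 1.089, -0.019], TCP at [180.365, 598.392, 241.675] pointing down, gripper open.
Joint ranges: [-3, 3], [-0.9, 2.11], [0.09, 2.58], [-1.31, 4.45], [0.11, 2.69], [-2.54, 2.54]. Speed limits (rad/s): [2.39, 2.39, 3.01, 3.14, 3.14, 3.14].

### API

Orientations are given as a rotation vector (axis times angle).
In Python, from workcell import status, optics, ctrl gives the robot as it stands. The module is installed in compiled form; this text tells all that it offers.
- The arm moves only by the shell command python3 -m inch 'ROWS'. ROWS is JSON, a list that holds one entry, the list of rows, each a list of 7 numbers: the shift along the tool's x, y, z in mm, then the turn, a rotation vector about the tool's x, y, z in rad, then the opening in per cent of the stroke, from 0 (shut) to 100 (fully open). A call has 1 to 20 rows; each row is the pose to reach, as a shift and turn from the pose commanded when the call began, along the tool's axes at that moment; what a row does not reach only later rows make up. A row lasts 1/10 s, in which the tool goes at most 50 mm and 8.59 degrees, less where a joint would pass 70% of its speed; a pose out of reach is approached as far as the arm can. A call with a gripper value outside its range is refused whole. The fingers move at their own pace and stop on an object; the grip force is fixed at half the most. Time passes only in rows, so rows that repeat a pose let the fingers close. It gives the time, the measured TCP pose, the force, the opening and the grip force at its end, in the units of the state.
- status.get_obs(): the state, without advancing time (a new reading comes with each control period).
- optics.get_image(name): name is "side" or "top" or "wrist"; returns a dict with "frame" (480x640x3 uint8, red, green, blue), "fx", "fy", "cx", "cy" (pixels), "rvec" (rotation vector, rad) and "tvec" (3), from world to camera coordinates, as OpenCV has them; the wrist camera has in their place "hand_eye" (4x4, takes a point from camera to tool coordinates, whose origin is the TCP and whose axes are the flange's). Camera axes: x right, y down, z forward; pixel columns grow to the right and rows downward; lengths in mm; the calibration is good to about 2 mm. The wrist camera is an equidistant fisheye: a pixel r from the principal point sees the ray r / f radians off the axis. A picture is of the moment at which its call begins: read the wrist's pose just before it. There is no depth.
- ctrl.close_job(): hands the job in; it is judged then, once.
The state is a dict: "t": time; "qpos": joint angles; "qvel": joint speeds; "joint_torque": joint torques, N m; "ee_pos": TCP position; "orientation": TCP orientation; "ft_force": force on the tool from outside, world axes, zero at the start; "moment": the same for the moment, N m; "width": finger opening in mm; "grasp_force": force on a finger pad.
Only numpy, scipy, OpenCV 4.12 (cv2) and the standard library are available. Lean on these libraries where they do the work, as an engineer would, in place of code of your own. Each camera call takes 0.05 s, during which the arm holds its last target. There are 200 camera calls.

### The job

Stand the white tray on the yellow patch under the open end of the sweet dispenser's trough and let go of it. Then wind the crank clockwise at a calm, steady pace, through the stiff spot in every turn without letting it lurch, until it comes up against its stop, so that all three sweets have dropped into the tray; do not force it against the stop, and let go, leaving the tray in place and the things round about alone.

Things in the scene. Friction and masses are not known exactly. Their poses are not given: they have to be found in the camera images.
- dispenser: Fixed sweet dispenser: red gearbox 110 x 100 x 100 mm high, crank on top, steel base plate 4 mm thick (x +-65, y +65 to -340 mm). Origin on the table under the crank's axis, z up. An aluminium trough 52 mm wide runs along its -y: underside 50, floor 55, wall tops 67 mm above the table, open end 205 mm from the origin; what is pushed past the end falls off.
- tray_place (a point): Centre of the yellow patch (68 x 108 mm) on the base plate where the tray stands, 246 mm from the crank's axis along the dispenser's -y, 4 mm above the table; axes as the dispenser's. The tray's 104 mm side goes along y, its near end 11 mm under the trough's end: set it down farther out and slide it in, or slide it in low.
- tray_mid (a point): Centre (half-way up) of the white open tray, 60 mm (x) x 104 mm (y) x 36 mm high, walls 4 mm, 0.14 kg, loose; z up. It is gripped across its 60 mm width. Either end may face the trough.
- crank: Crank on a vertical axis: steel arm with a black knob at 65 mm radius. Origin on the axis at table height, z up. Turns clockwise seen from above, 1.7 to 2.2 turns from start to its stop. Once a turn a brass cam meets a sprung roller: over 1.4 rad it first resists, up to about 11 N at the knob, then pushes on, up to 9 N; elsewhere about 2 N.
- knob_mid (a point): Centre (half-way up) of the upright black crank knob, 26 mm in diameter, 46 mm high, its middle 160 mm above the table (the crank arm's top is at 130 mm); it spins freely on its pin, so a gripper that holds it need not turn.
- pusher_face (a point): Middle of the front face of the blue pusher in the trough; it moves 10.36 mm along the dispenser's -y per radian of the crank. The crank's stop, 1.6 rad after the last stiff spot, has a rubber buffer: from first touch the force on the knob grows about 2 N per mm of knob travel. 10 to 20 N is firmly home, over 30 N is forcing it.
- sweet0_mid (a point): Centre of the red wrapped sweet, nearest to the pusher: a block 34 (x) x 28 (y) x 10 mm high, 20 g, lying in the trough.
- sweet1_mid (a point): Centre of the yellow wrapped sweet, in the middle; same size.
- sweet2_mid (a point): Centre of the green wrapped sweet, nearest to the open end; same size.
- cup: Bystander: blue cup, 72 mm across, 85 mm high; origin under its centre.
- syrup: Bystander: amber syrup bottle, 60 mm across, 190 mm high; origin under its centre.
- spoon: Bystander: spoon lying on the table.
- bowl: Bystander: white bowl, 110 mm across, 45 mm high; origin under its centre.
- snackbox: Bystander: yellow snack box 70 x 130 x 50 mm high; origin under its centre.
- jar: Bystander: green jar with a white cap, 70 mm across, 90 mm high; origin under its centre.
Not all that is in view belongs to the job. What is meant by the part that bears tray_mid is not blue, and is the smaller of those in its own colour.

How it is judged (in metres and radians):
On the way:
1. the tray stands on its patch under the trough's end, let go, with the crank not yet wound (horizontal distance between tray_mid and tray_place below 0.015 m and angle between the y axis of tray_mid and the y axis of tray_place, either way round below 0.2 rad and height (world z) of tray_mid below 0.025 m and angle between tray_mid's own z axis and vertical below 0.05 rad and contact force between the fingers and tray below 0.1 N and z of sweet2_mid in the frame of dispenser above 0.055 m), for 0.2 s.
At the end, for the whole second after the job is handed in: All three sweets lie inside the tray (none above its rim); the crank is up against its stop (pusher within 1.5 mm of its last position); the tray stands flat on the base plate within 20 mm of the patch's centre; the crank is at rest and nothing is held (x of sweet0_mid in the frame of tray_mid between -0.028 and 0.028 m and y of sweet0_mid in the frame of tray_mid between -0.05 and 0.05 m and z of sweet0_mid in the frame of tray_mid between -0.018 and 0.022 m and x of sweet1_mid in the frame of tray_mid between -0.028 and 0.028 m and y of sweet1_mid in the frame of tray_mid between -0.05 and 0.05 m and z of sweet1_mid in the frame of tray_mid between -0.018 and 0.022 m and x of sweet2_mid in the frame of tray_mid between -0.028 and 0.028 m and y of sweet2_mid in the frame of tray_mid between -0.05 and 0.05 m and z of sweet2_mid in the frame of tray_mid between -0.018 and 0.022 m and y of pusher_face in the frame of dispenser below -0.2035 m and horizontal distance between tray_mid and tray_place below 0.02 m and height (world z) of tray_mid below 0.025 m and angle between tray_mid's own z axis and vertical below 0.05 rad and angular speed of crank below 0.1 rad/s); the robot touches nothing.
It fails at once if the crank lurches: it turns faster than 5 rad/s (angular speed of crank above 5 rad/s).
It fails at once if the crank is forced against its stop (its rubber buffer squeezed as by some 32 N or more at the knob) (y of pusher_face in the frame of dispenser below -0.2077 m).
It fails at once if a bystander is moved by more than 20 mm (distance of any of cup, syrup, spoon, bowl, snackbox, jar from where it was at the start of the episode above 0.02 m).
It also fails if it takes over 72 s, if anything falls off the work surface, if the arm or the gripper's body presses on something with over 40 N, if the wrist force passes 120 N, or if a joint passes its speed limit or range.

## Working session

There is one attempt and no reset: what is moved stays moved. The work goes in short steps, Python scripts to look and compute and a shell command to move; the robot and the scene stay as the last step left them, time stands still between calls to the robot, and variables do not carry over. Pictures are saved under pics/ and viewed, at most 13 in all, crops included, and the job is handed in when it is done.

```bash
mkdir -p pics; cat > h.py <<'E'
import numpy as np, cv2
from scipy.spatial.transform import Rotation as R
from workcell import status, optics, ctrl
def grab(n,fn):
    o=status.get_obs(); d=optics.get_image(n); cv2.imwrite('pics/'+fn,d['frame'][:,:,::-1]); d['o']=o; return d
def ray(d,u,v):
    if 'hand_eye' in d:
        x=(u-d['cx'])/d['fx']; y=(v-d['cy'])/d['fy']; r=np.hypot(x,y)+1e-12
        c=np.array([np.sin(r)*x/r,np.sin(r)*y/r,np.cos(r)])
        H=np.array(d['hand_eye']); Rt=R.from_rotvec(d['o']['orientation']).as_matrix()
        return Rt@H[:3,3]+np.array(d['o']['ee_pos']), Rt@H[:3,:3]@c
    M=R.from_rotvec(np.ravel(d['rvec'])).as_matrix(); t=np.ravel(d['tvec'])
    return -M.T@t, M.T@np.array([(u-d['cx'])/d['fx'],(v-d['cy'])/d['fy'],1])
def onz(d,u,v,z):
    p,r=ray(d,u,v); return p+r*(z-p[2])/r[2]
E
python3 - <<'E'
from h import *
import pickle
t=grab('top','top0.png'); s=grab('side','side0.png'); pickle.dump((t,s),open('v0.pkl','wb'))
print(t['o'])
for d in(t,s): print(ray(d,320,240), d['fx'])
E
```

```text
{'t': 0.0, 'qpos': array([ 1.25897171e+00,  4.23847981e-01,  1.63069948e+00, -1.62985778e-05,
        1.08861607e+00, -1.90121904e-02]), 'qvel': array([-0.0015161 , -0.00094601, -0.000679  ,  0.00010647,  0.00083315,
       -0.00170875]), 'joint_torque': array([-1.13639224e-03, -5.44614208e+01, -2.73676479e+01,  6.42417488e-02,
        2.26552121e-02, -1.80210468e-04]), 'ee_pos': array([180.22442803, 597.88624535, 240.89350147]), 'orientation': array([-4.58259743e-01, -3.10774206e+00,  2.43739791e-03]), 'ft_force': array([-0.16377886, -0.26623612,  0.02205293]), 'moment': array([-0.00995766,  0.04362678, -0.01699645]), 'grasp_force': 0.0, 'width': 87.67579574708505}
(array([ 405.68028943,  -60.53100087, 1177.81179322]), array([ 0.16232243, -0.0315546 , -0.98625177])) 485.107891808493
(array([   36.1076148 , -1181.56360612,  1020.33243687]), array([ 0.34755138,  0.71910469, -0.60177153])) 566.7636669719067
```

View pics/top0.png

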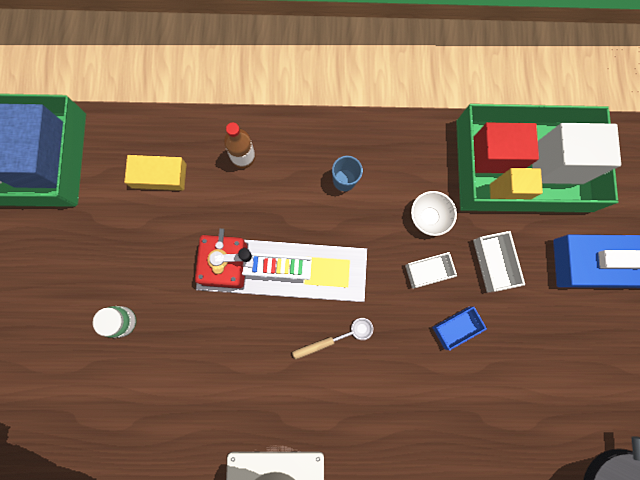

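View pics/side0.png

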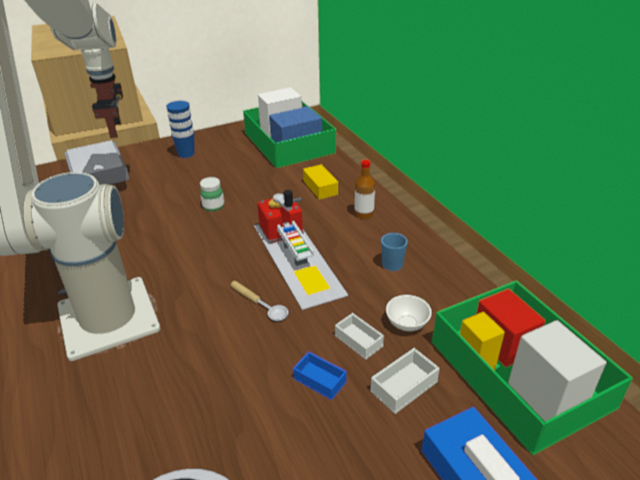

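The top view shows three things that could be taken for the tray: a small white tray at (431,270), a larger white tray at (498,262) and a blue one at (459,328). The description picks the small white one at (431,270). The dispenser's gearbox is at (220,260), the knob at (245,255) and the yellow patch at (330,272).

```bash
cat > m.py <<'E'
from h import *
import pickle
t,s=pickle.load(open('v0.pkl','rb'))
f=t['frame']; hsv=cv2.cvtColor(f,cv2.COLOR_RGB2HSV)
def comp(mask,pt,rad=40):
    n,l,st,c=cv2.connectedComponentsWithStats(mask.astype(np.uint8))
    ids=[i for i in range(1,n) if st[i,4]>15]; i=min(ids,key=lambda i:np.hypot(*(c[i]-pt)))
    return (l==i).astype(np.uint8),c[i],st[i,4]
def rect(m,d,z):
    c=max(cv2.findContours(m,0,2)[0],key=cv2.contourArea).reshape(-1,2)
    w=np.array([onz(d,u,v,z)[:2] for u,v in c],np.float32); return cv2.minAreaRect(w)
ye=(hsv[...,0]>22)&(hsv[...,0]<35)&(hsv[...,1]>120)&(hsv[...,2]>120)
m,c,a=comp(ye,(330,272)); print('patch',c,a,rect(m,t,4),onz(t,*c,4))
wh=(hsv[...,1]<50)&(hsv[...,2]>120)
m,c,a=comp(wh,(431,270)); print('tray',c,a,rect(m,t,36))
m,c,a=comp(wh,(300,285)); print('plate',c,a,rect(m,t,4))
bk=(hsv[...,2]<50)
m,c,a=comp(bk,(245,255)); print('knob',c,a,onz(t,*c,175))
gr=(hsv[...,0]>40)&(hsv[...,0]<85)&(hsv[...,1]>80)
m,c,a=comp(gr,(298,267)); print('green',c,a,onz(t,*c,65))
for n,p,z in(('cup',(347,170),85),('bowl',(433,213),45),('syr',(241,155),60),('spoonbowl',(362,328),5),('spoonend',(293,355),5),('box',(155,170),50),('jar',(113,322),90),('big',(498,262),36),('blue',(459,328),30)): print(n,onz(t,*p,z).round())
v=cv2.resize(f[220:310,180:310],None,fx=6,fy=6,interpolation=2)[:540]
w=cv2.resize(f[220:310,390:540],None,fx=4,fy=4); cv2.imwrite('pics/c0.png',v[:,:,::-1]); cv2.imwrite('pics/c1.png',w[:,:,::-1])
E
python3 m.py
```

```text
patch [328.65326633 272.23718593] 995 ((520.7660522460938, -115.47085571289062), (103.3673095703125, 64.71267700195312), 86.5139389038086) [ 519.82475216 -119.62598189    4.        ]
tray [430.76032316 269.85816876] 1114 ((525.125732421875, -361.3945617675781), (61.46635055541992, 111.88743591308594), 15.725590705871582)
plate [299.88153242 271.50844794] 5090 ((527.234130859375, -7.51971435546875), (404.4976806640625, 131.72927856445312), 86.52548217773438)
knob [244.84482759 255.68965517] 58 [535.85276081  63.20196007 175.        ]
green [299.8627451  267.09803922] 51 [525.07643121 -50.18627109  65.        ]
cup [ 753. -158.   85.]
bowl [ 661. -368.   45.]
syr [794.  94.  60.]
spoonbowl [ 387. -200.    5.]
spoonend [324. -36.   5.]
box [756. 299.  50.]
jar [398. 356.  90.]
big [ 545. -524.   36.]
blue [ 389. -425.   30.]
```

View pics/c0.png

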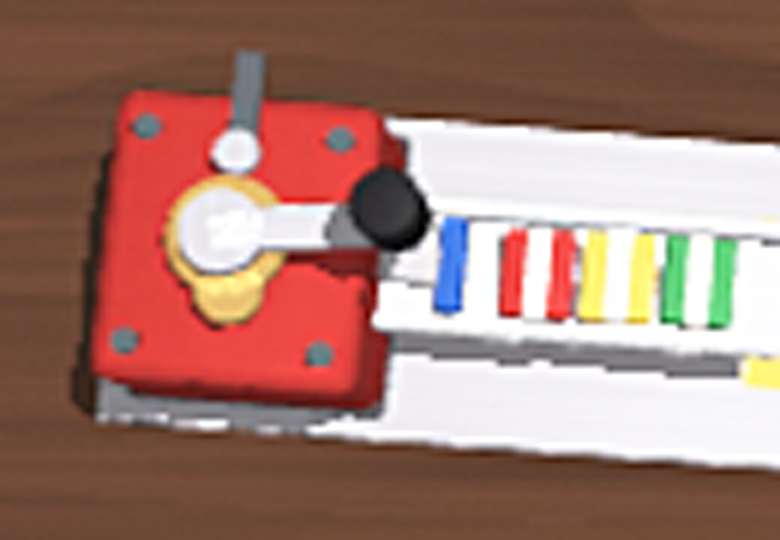

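View pics/c1.png

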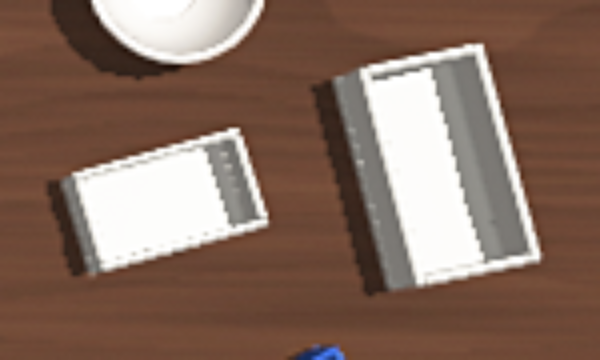

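The crops confirm the choice: the small tray (about 61 x 104 mm) at (431,270) is clearly smaller than the other white one. Now the moves.

```bash
cat >> h.py <<'E'
def to(x,y,z,deg,o=None):
    "tool-frame shift and turn about tool z, to put TCP at xyz with tool y at deg"
    o=o or status.get_obs(); M=R.from_rotvec(o['orientation']).as_matrix()
    a=np.radians(deg); yy=np.array([np.cos(a),np.sin(a),0]); zz=np.array([0,0,-1.]); T=np.c_[np.cross(yy,zz),yy,zz]
    print('shift',(M.T@(np.array([x,y,z])-o['ee_pos'])).round(1),'turn',R.from_matrix(M.T@T).as_rotvec().round(4),'at',np.round(o['ee_pos'],1),'t',round(o['t'],2))
E
python3 -c "
from h import *
to(480,100,270,73.2); to(526,-365,180,15.7)"
```

```text
shift [-430.8 -390.3  -28.5] turn [-0.0014 -0.      0.0004] at [180.2 598.  241. ] t 0.1
shift [-609.  -822.1   62.1] turn [-1.300e-03  6.000e-04  1.004e+00] at [180.2 598.  241. ] t 0.1
```

```bash
A='[-430,-390,-28,0,0,0.3,100]'; python3 -m inch '[[[-430,-390,-28,0,0,0.3,100],[-430,-390,-28,0,0,0.3,100],[-430,-390,-28,0,0,0.3,100],[-430,-390,-28,0,0,0.3,100],[-430,-390,-28,0,0,0.3,100],[-430,-390,-28,0,0,0.3,100],[-430,-390,-28,0,0,0.3,100],[-430,-390,-28,0,0,0.3,100],[-430,-390,-28,0,0,0.3,100],[-430,-390,-28,0,0,0.3,100],[-430,-390,-28,0,0,0.3,100],[-609,-822,62,0,0,1.004,100],[-609,-822,62,0,0,1.004,100],[-609,-822,62,0,0,1.004,100],[-609,-822,62,0,0,1.004,100],[-609,-822,62,0,0,1.004,100],[-609,-822,62,0,0,1.004,100],[-609,-822,62,0,0,1.004,100],[-609,-822,62,0,0,1.004,100],[-609,-822,62,0,0,1.004,100]]]'
python3 -c "
from h import *
to(526,-365,180,15.7)"
```

```text
t: 2.1
ee_pos: [519.2, -313.9, 188.4]
orientation: [-1.897, -2.503, -0.0]
ft_force: [0.3, 0.1, 0.5]
width: 87.9
grasp_force: 0.0
shift [-51.1  -7.2   8.4] turn [-0.0003 -0.0005 -0.0003] at [ 519.2 -313.9  188.4] t 2.1
```

```bash
python3 -m inch '[[[-45,-7,8,0,0,0,100],[-45,-7,8,0,0,0,100],[-45,-7,8,0,0,0,100]]]'
python3 - <<'E'
from h import *
d=grab('wrist','w1.png'); import pickle; pickle.dump(d,open('w1.pkl','wb')); print(np.array(d['hand_eye']).round(2),d['fx'])
to(526,-365,180,15.7)
E
```

```text
t: 2.4
ee_pos: [524.1, -357.4, 180.1]
orientation: [-1.898, -2.501, -0.0]
ft_force: [0.1, 1.4, -0.1]
width: 87.6
grasp_force: 0.0
[[   0.     -0.96   -0.28   77.69]
 [   1.      0.      0.      0.17]
 [  -0.     -0.28    0.96 -143.58]
 [   0.      0.      0.      1.  ]] 371.64829954431775
shift [-8.8 -0.7  0.5] turn [-0.0009 -0.0016 -0.0006] at [ 524.3 -356.3  180.5] t 2.45
```

View pics/w1.png

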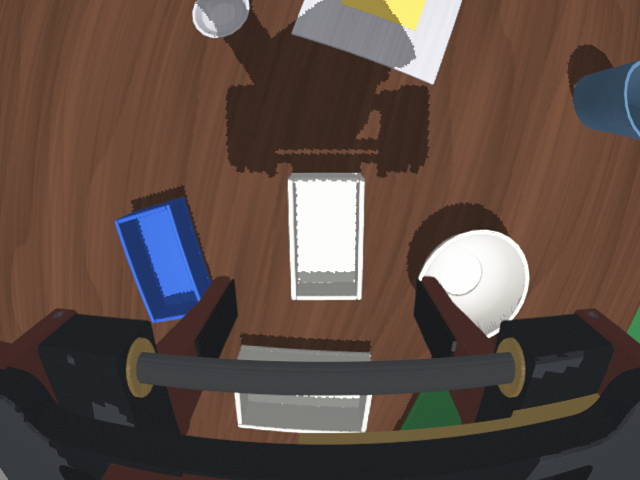

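The wrist view shows the small white tray at (326,238), in line with the fingers. The larger tray is below it at (303,390), the blue tray at (165,260) and the bowl at (475,280).

```bash
python3 - <<'E'
from h import *
import pickle
d=pickle.load(open('w1.pkl','rb'))
P=np.array([onz(d,*p,36)[:2] for p in((289,179),(363,178),(361,299),(292,299))]); print(P.round(1)); c=P.mean(0)
print(c, np.linalg.norm(P[0]-P[1]),np.linalg.norm(P[1]-P[2]),np.linalg.norm(P[3]-P[2]))
e=P[1]-P[0]+P[2]-P[3]; l=P[0]-P[3]+P[1]-P[2]; print(np.degrees(np.arctan2(e[1],e[0])),np.degrees(np.arctan2(l[1],l[0])))
to(c[0],c[1],24,15.7)
E
```

```text
[[ 485.7 -324.2]
 [ 541.  -307.9]
 [ 570.  -406.9]
 [ 513.  -422.8]]
[ 527.44005959 -365.43672814] 57.66159130462782 103.06320825614385 59.124258293127866
15.999849336749707 105.88552496724463
shift [ -9.8   0.7 156.5] turn [-0.0009 -0.0016 -0.0006] at [ 524.3 -356.3  180.5] t 2.45
```

```bash
python3 -m inch '[[[-9,1,50,0,0,0,100],[-9,1,100,0,0,0,100],[-9,1,140,0,0,0,100],[-9,1,155,0,0,0,100],[-9,1,155,0,0,0,100],[-9,1,155,0,0,0,0],[-9,1,155,0,0,0,0],[-9,1,155,0,0,0,0],[-9,1,155,0,0,0,0],[-9,1,155,0,0,0,0],[-9,1,155,0,0,0,0]]]'
```

```text
t: 3.55
ee_pos: [529.0, -366.0, 27.8]
orientation: [1.896, 2.502, 0.0]
ft_force: [-1.4, 0.4, 8.0]
width: 59.9
grasp_force: 30.0
```

```bash
python3 -c "
from h import *
to(519,-143,32,-3.5)
to(519,-143,70,-3.5)"
```

```text
shift [217.4  50.7  -4.5] turn [0.0015 0.0013 0.335 ] at [ 529.  -366.    27.8] t 3.55
shift [217.4  50.8 -42.5] turn [0.0015 0.0013 0.335 ] at [ 529.  -366.    27.8] t 3.55
```

```bash
python3 -m inch '[[[0,0,-45,0,0,0,0],[40,10,-45,0,0,0.1,0],[80,20,-45,0,0,0.2,0],[120,30,-45,0,0,0.335,0],[160,40,-45,0,0,0.335,0],[195,46,-45,0,0,0.335,0],[217,51,-45,0,0,0.335,0],[217,51,-40,0,0,0.335,0],[217,51,-30,0,0,0.335,0],[217,51,-30,0,0,0.335,0],[217,51,-30,0,0,0.335,0]]]'
python3 - <<'E'
from h import *
d=grab('wrist','w2.png'); import pickle; pickle.dump(d,open('w2.pkl','wb'))
to(519,-143,33,-3.5)
E
```

```text
t: 4.65
ee_pos: [518.5, -143.7, 55.6]
orientation: [-2.289, -2.151, 0.001]
ft_force: [-0.1, -0.3, -0.4]
width: 59.9
grasp_force: 30.0
shift [ 0.8  0.3 22.8] turn [-0.0003 -0.     -0.0014] at [ 518.7 -143.8   55.8] t 4.7
```

View pics/w2.png

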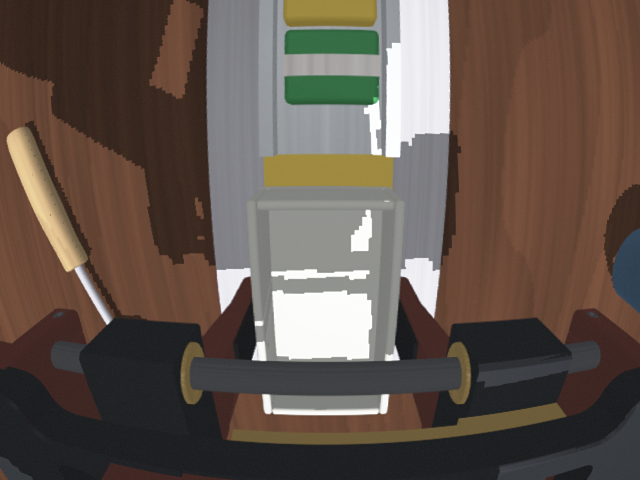

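The tray is held straight. The trough's open end is at (329,156), the tray's near rim at (326,203) and the green sweet at (332,67).

```bash
python3 - <<'E'
from h import *
import pickle
d=pickle.load(open('w2.pkl','rb')); u=np.array([.061,.998])
for n,p,z in(('endL',(261,156),55),('endR',(398,156),55),('plateL',(210,140),4),('plateR',(450,140),4),('patchL',(264,170),4),('patchR',(393,170),4),('trayL',(250,203),63),('trayR',(402,203),63)): print(n,onz(d,*p,z).round(1))
to(520.5,-115.8,33,-3.5)
E
```

```text
endL [498.  -73.2  55. ]
endR [551.3 -76.4  55. ]
plateL [461.7 -64.3   4. ]
plateR [590.4 -72.    4. ]
patchL [489.9 -83.3   4. ]
patchR [558.1 -87.4   4. ]
trayL [493.5 -90.1  63. ]
trayR [550.8 -93.7  63. ]
shift [28.   0.1 22.8] turn [-0.0003 -0.     -0.0014] at [ 518.7 -143.8   55.8] t 4.7
```

```bash
python3 -m inch '[[[0,1,12,0,0,0,0],[0,1,21,0,0,0,0],[0,1,21,0,0,0,0],[7,1,21,0,0,0,0],[14,1,21,0,0,0,0],[21,1,21,0,0,0,0],[28,1,21,0,0,0,0],[28,1,22,0,0,0,0],[28,1,23.5,0,0,0,0],[28,1,23.5,0,0,0,0],[28,1,23.5,0,0,0,0]]]'
```

```text
t: 5.8
ee_pos: [521.4, -115.1, 32.6]
orientation: [2.288, 2.152, -0.0]
ft_force: [0.1, -0.2, -1.1]
width: 59.7
grasp_force: 30.0
```

```bash
python3 -m inch '[[[0,0,1,0,0,0,0],[0,0,1,0,0,0,0],[0,0,1,0,0,0,100],[0,0,1,0,0,0,100],[0,0,1,0,0,0,100],[0,0,1,0,0,0,100],[0,0,1,0,0,0,100],[0,0,1,0,0,0,100],[0,0,-30,0,0,0,100],[0,0,-80,0,0,0,100],[0,0,-130,0,0,0,100],[0,0,-180,0,0,0,100],[0,0,-210,0,0,0,100],[0,0,-210,0,0,0,100],[0,0,-210,0,0,0,100]]]'
python3 - <<'E'
from h import *
import pickle
d=grab('wrist','w3.png'); t=grab('top','top3.png'); pickle.dump((d,t),open('w3.pkl','wb'))
a=d['frame']; b=t['frame'][200:320,180:380]; b=cv2.resize(b,None,fx=2.4,fy=2.4)
c=np.zeros((480,800,3),np.uint8); c[:384,:512]=cv2.resize(a,(512,384)); c[0:180,512:800]=cv2.resize(b,(288,180)); cv2.imwrite('pics/c3.png',c[:,:,::-1])
E
```

```text
t: 7.3
ee_pos: [521.4, -114.9, 243.0]
orientation: [2.287, 2.152, 0.001]
ft_force: [0.1, 0.4, -0.9]
width: 87.5
grasp_force: 0.0
```

View pics/w3.png

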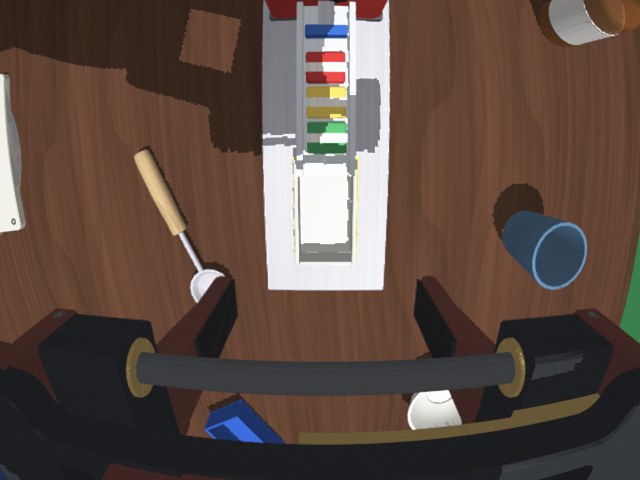

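The tray stands on the patch, with yellow slivers at (297,215) and (356,215) on both sides and its near end at (327,165) under the trough. The sweets are still in the trough. Next is the crank.

```bash
python3 -m inch '[[[50,0,-5,0,0,0,100],[95,12,-5,0,0,0,100],[95,12,-5,0,0,0,100],[95,12,-5,0,0,0,100]]]'
python3 - <<'E'
from h import *
import pickle
d=pickle.load(open('w3.pkl','rb'))[0]; print('pusher front',onz(d,326,38,67))
d=grab('wrist','w4.png'); pickle.dump(d,open('w4.pkl','wb'))
f=d['frame']; m=((f.max(2)<60)).astype(np.uint8); m[300:]=0
n,l,st,c=cv2.connectedComponentsWithStats(m)
for i in range(1,n):
    if st[i,4]>150: print(st[i],c[i],onz(d,*c[i],183).round(1))
E
```

```text
t: 7.8
ee_pos: [538.4, -20.0, 245.8]
orientation: [-2.284, -2.154, 0.004]
ft_force: [-0.8, -0.6, -0.5]
width: 88.1
grasp_force: 0.0
pusher front [532.1537025   45.96999895  67.        ]
[    0     0   254   151 22487] [124.40881398  54.5897185 ] [424.9 120.1 183. ]
[ 524   41   40   60 1117] [540.2954342   64.06624888] [677.  100.9 183. ]
[ 299   98   45   44 1530] [320.99673203 119.0751634 ] [541.   65.5 183. ]
[497 263  28  29 517] [510.66344294 276.43713733] [659.  -35.2 183. ]
[219 279  17  21 221] [228.72850679 291.57013575] [477.3 -33.5 183. ]
[415 279  18  21 212] [421.75       291.60849057] [597.3 -40.3 183. ]
```

View pics/w4.png

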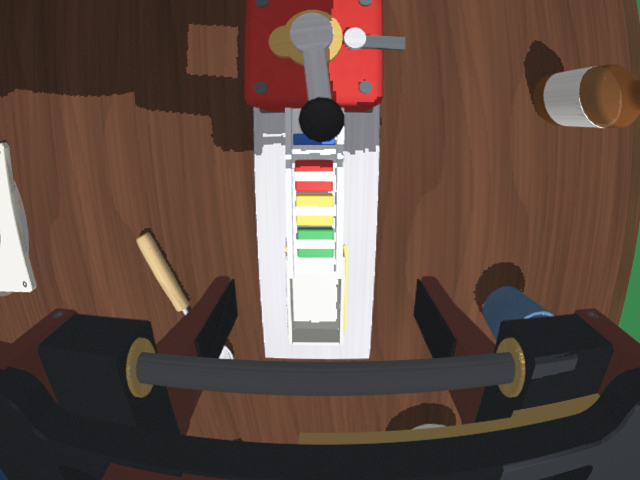

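The wrist view shows the black knob at (321,119), the hub at (312,33), the brass lobe at (283,40) and the roller at (355,38). Going down on the knob.

```bash
python3 -c "
from h import *
import pickle
d=pickle.load(open('w4.pkl','rb')); print(onz(d,312,33,138))
to(540,65,161,-3.5)"
python3 -m inch '[[[45,-1,0,0,0,0,100],[85,-3,0,0,0,0,100],[85,-3,0,0,0,0,100],[85,-3,40,0,0,0,100],[85,-3,84,0,0,0,100],[85,-3,84,0,0,0,100],[85,-3,84,0,0,0,100]]]'
```

```text
[537.93050836 127.36346119 138.        ]
shift [85.8 -3.2 85. ] turn [-0.0031  0.0004  0.0011] at [538.3 -20.8 246. ] t 7.85
t: 8.55
ee_pos: [540.9, 62.9, 163.3]
orientation: [-2.289, -2.15, 0.004]
ft_force: [0.9, -1.0, 0.4]
width: 87.7
grasp_force: 0.0
```

```bash
python3 -m inch '[[[1,0,2,0,0,0,40],[1,0,2,0,0,0,20],[1,0,2,0,0,0,0],[1,0,2,0,0,0,0],[1,0,2,0,0,0,0],[1,0,2,0,0,0,0],[1,0,2,0,0,0,0],[1,0,2,0,0,0,0]]]'; python3 -c "
from h import *
to(540,65,161,-3.5)"
```

```text
t: 9.35
ee_pos: [541.4, 65.3, 161.6]
orientation: [-2.288, -2.153, 0.0]
ft_force: [0.1, -0.1, -0.1]
width: 26.8
grasp_force: 0.0
shift [-0.4 -1.4  0.6] turn [-0.0001  0.      0.0002] at [541.4  65.3 161.6] t 9.35
```

```bash
cat > arc.py <<'E'
import numpy as np,sys
def arc(th0,step,n,r=65):
    "shift along tool x, y for knob angle th0 (dispenser frame, rad), clockwise"
    for k in range(1,n+1):
        t=th0-step*k; print([round(r*(np.sin(t)-np.sin(th0)),1),round(r*(np.cos(t)-np.cos(th0)),1)],end=' ')
    print('end',round(t,4))
a=list(map(float,sys.argv[1:])); arc(a[0],a[1],int(a[2]))
E
python3 arc.py -1.44 0.09 10
```

```text
[np.float64(-0.5), np.float64(-5.8)] [np.float64(-0.5), np.float64(-11.7)] [np.float64(0.1), np.float64(-17.5)] [np.float64(1.1), np.float64(-23.2)] [np.float64(2.7), np.float64(-28.9)] [np.float64(4.8), np.float64(-34.3)] [np.float64(7.4), np.float64(-39.6)] [np.float64(10.4), np.float64(-44.6)] [np.float64(13.9), np.float64(-49.3)] [np.float64(17.7), np.float64(-53.7)] end -2.34
```

```bash
python3 -m inch '[[[0,0,0,0,0,0,0],[0,0,0,0,0,0,0],[0,0,0,0,0,0,0],[-0.5,-5.8,0,0,0,0,0],[-0.5,-11.7,0,0,0,0,0],[0.1,-17.5,0,0,0,0,0],[1.1,-23.2,0,0,0,0,0],[2.7,-28.9,0,0,0,0,0],[4.8,-34.3,0,0,0,0,0],[7.4,-39.6,0,0,0,0,0],[10.4,-44.6,0,0,0,0,0],[13.9,-49.3,0,0,0,0,0],[17.7,-53.7,0,0,0,0,0],[17.7,-53.7,0,0,0,0,0]]]'
```

```text
t: 10.75
ee_pos: [488.4, 86.9, 161.6]
orientation: [-2.287, -2.153, -0.0]
ft_force: [1.7, 3.6, -4.5]
width: 25.7
grasp_force: 30.0
```

```bash
sed -i 's/round(r\*(np.sin(t)-np.sin(th0)),1)/float(&)/; s/round(r\*(np.cos(t)-np.cos(th0)),1)/float(&)/' arc.py; python3 arc.py -2.355 0.1 20
```

```text
[4.8, -4.4] [10.0, -8.2] [15.6, -11.5] [21.5, -14.3] [27.6, -16.4] [34.0, -18.0] [40.4, -18.8] [46.9, -19.1] [53.4, -18.7] [59.8, -17.6] [66.1, -15.9] [72.1, -13.6] [77.9, -10.7] [83.4, -7.2] [88.6, -3.2] [93.2, 1.3] [97.5, 6.2] [101.2, 11.5] [104.3, 17.2] [106.9, 23.2] end -4.355
```

```bash
python3 -m inch '[[[4.8,-4.4,0,0,0,0,0],[10,-8.2,0,0,0,0,0],[15.6,-11.5,0,0,0,0,0],[21.5,-14.3,0,0,0,0,0],[27.6,-16.4,0,0,0,0,0],[34,-18,0,0,0,0,0],[40.4,-18.8,0,0,0,0,0],[46.9,-19.1,0,0,0,0,0],[53.4,-18.7,0,0,0,0,0],[59.8,-17.6,0,0,0,0,0],[66.1,-15.9,0,0,0,0,0],[72.1,-13.6,0,0,0,0,0],[77.9,-10.7,0,0,0,0,0],[83.4,-7.2,0,0,0,0,0],[88.6,-3.2,0,0,0,0,0],[93.2,1.3,0,0,0,0,0],[97.5,6.2,0,0,0,0,0],[101.2,11.5,0,0,0,0,0],[104.3,17.2,0,0,0,0,0],[106.9,23.2,0,0,0,0,0]]]'
```

```text
t: 12.75
ee_pos: [517.2, 192.1, 161.5]
orientation: [-2.286, -2.151, 0.004]
ft_force: [-9.7, 1.3, 7.0]
width: 25.6
grasp_force: 30.0
```

```bash
python3 arc.py -4.355 0.1 20;python3 arc.py -6.355 0.1 20
```

```text
[2.0, 6.2] [3.3, 12.6] [4.0, 19.0] [4.0, 25.5] [3.4, 32.0] [2.2, 38.4] [0.3, 44.6] [-2.2, 50.6] [-5.2, 56.3] [-8.9, 61.7] [-13.0, 66.7] [-17.6, 71.3] [-22.7, 75.3] [-28.1, 78.9] [-33.9, 81.9] [-39.9, 84.3] [-46.2, 86.1] [-52.6, 87.2] [-59.1, 87.7] [-65.6, 87.6] end -6.355
[-6.4, -0.8] [-12.8, -2.2] [-19.0, -4.3] [-24.9, -6.9] [-30.5, -10.2] [-35.8, -14.0] [-40.7, -18.3] [-45.1, -23.0] [-49.0, -28.2] [-52.4, -33.7] [-55.2, -39.6] [-57.5, -45.7] [-59.1, -52.0] [-60.0, -58.4] [-60.3, -64.9] [-60.0, -71.4] [-59.0, -77.8] [-57.4, -84.1] [-55.2, -90.2] [-52.3, -96.1] end -8.355
```

```bash
python3 -m inch '[[[2,6.2,0,0,0,0,0],[3.3,12.6,0,0,0,0,0],[4,19,0,0,0,0,0],[4,25.5,0,0,0,0,0],[3.4,32,0,0,0,0,0],[2.2,38.4,0,0,0,0,0],[0.3,44.6,0,0,0,0,0],[-2.2,50.6,0,0,0,0,0],[-5.2,56.3,0,0,0,0,0],[-8.9,61.7,0,0,0,0,0],[-13,66.7,0,0,0,0,0],[-17.6,71.3,0,0,0,0,0],[-22.7,75.3,0,0,0,0,0],[-28.1,78.9,0,0,0,0,0],[-33.9,81.9,0,0,0,0,0],[-39.9,84.3,0,0,0,0,0],[-46.2,86.1,0,0,0,0,0],[-52.6,87.2,0,0,0,0,0],[-59.1,87.7,0,0,0,0,0],[-65.6,87.6,0,0,0,0,0]]]'
```

```text
t: 14.75
ee_pos: [601.5, 120.1, 161.6]
orientation: [-2.288, -2.152, 0.001]
ft_force: [-4.7, 2.2, 1.9]
width: 25.4
grasp_force: 30.0
```

```bash
python3 -m inch '[[[-6.4,-0.8,0,0,0,0,0],[-12.8,-2.4,0,0,0,0,0],[-19,-4.5,0,0,0,0,0],[-24.9,-7.2,0,0,0,0,0],[-30.5,-10.5,0,0,0,0,0],[-35.8,-14.3,0,0,0,0,0],[-40.7,-18.6,0,0,0,0,0],[-45.1,-23.3,0,0,0,0,0],[-49,-28.5,0,0,0,0,0],[-52.3,-34,0,0,0,0,0],[-55.1,-39.8,0,0,0,0,0],[-57.3,-45.9,0,0,0,0,0],[-58.9,-52.2,0,0,0,0,0],[-59.8,-58.6,0,0,0,0,0],[-60.1,-65,0,0,0,0,0],[-59.8,-71.5,0,0,0,0,0],[-58.8,-77.9,0,0,0,0,0],[-57.2,-84.2,0,0,0,0,0],[-55,-90.2,0,0,0,0,0],[-52.1,-96,0,0,0,0,0]]]'; python3 arc.py -8.355 0.1 20;  python3 arc.py -10.355 0.1 6
```

```text
t: 16.75
ee_pos: [503.2, 74.5, 161.6]
orientation: [2.288, 2.152, 0.001]
ft_force: [4.1, 3.1, -4.7]
width: 25.7
grasp_force: 30.0
[3.4, -5.5] [7.3, -10.7] [11.8, -15.5] [16.7, -19.7] [21.9, -23.5] [27.6, -26.7] [33.5, -29.4] [39.7, -31.4] [46.0, -32.8] [52.5, -33.6] [59.0, -33.7] [65.5, -33.2] [71.8, -32.1] [78.1, -30.3] [84.1, -27.9] [89.9, -24.9] [95.3, -21.3] [100.4, -17.2] [105.0, -12.6] [109.1, -7.6] end -10.355
[3.6, 5.4] [6.7, 11.1] [9.2, 17.1] [11.0, 23.4] [12.2, 29.7] [12.8, 36.2] end -10.955
```

```bash
python3 -m inch '[[[3.4,-5.5,0,0,0,0,0],[7.3,-10.7,0,0,0,0,0],[11.8,-15.5,0,0,0,0,0],[16.7,-19.7,0,0,0,0,0],[21.9,-23.5,0,0,0,0,0],[27.6,-26.7,0,0,0,0,0],[33.5,-29.4,0,0,0,0,0],[39.7,-31.4,0,0,0,0,0],[46,-32.8,0,0,0,0,0],[52.5,-33.6,0,0,0,0,0],[59,-33.7,0,0,0,0,0],[65.5,-33.2,0,0,0,0,0],[71.8,-32.1,0,0,0,0,0],[78.1,-30.3,0,0,0,0,0],[84.1,-27.9,0,0,0,0,0],[89.9,-24.9,0,0,0,0,0],[95.3,-21.3,0,0,0,0,0],[100.4,-17.2,0,0,0,0,0],[105,-12.6,0,0,0,0,0],[109.1,-7.6,0,0,0,0,0]]]'; python3 arc.py -10.355 0.1 16
python3 - <<'E'
from h import *
d=grab('top','top5.png'); f=cv2.resize(d['frame'][210:310,180:380],(800,400),interpolation=2); cv2.imwrite('pics/c5.png',f[:,:,::-1])
E
```

```text
t: 18.75
ee_pos: [502.1, 184.8, 161.5]
orientation: [-2.287, -2.152, 0.0]
ft_force: [-7.2, 0.2, 3.4]
width: 25.9
grasp_force: 30.0
[3.6, 5.4] [6.7, 11.1] [9.2, 17.1] [11.0, 23.4] [12.2, 29.7] [12.8, 36.2] [12.8, 42.7] [12.1, 49.2] [10.7, 55.5] [8.7, 61.7] [6.1, 67.7] [3.0, 73.3] [-0.7, 78.7] [-5.0, 83.6] [-9.7, 88.1] [-14.8, 92.1] end -11.955
```

View pics/c5.png

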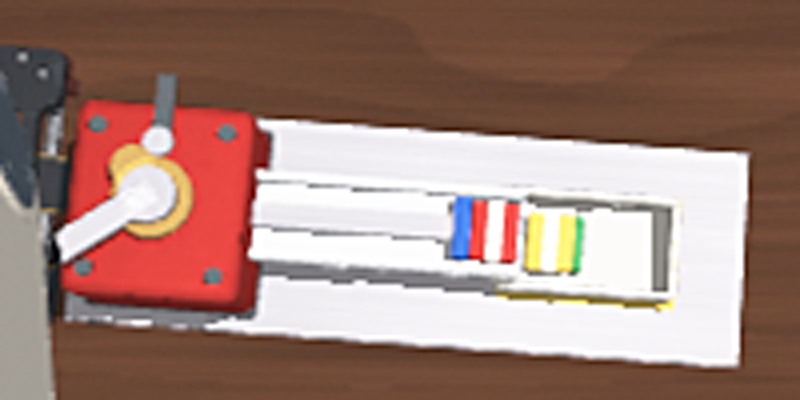

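The crop shows the pusher (blue, 462) with red still in the trough and yellow over green in the tray. The lobe at (125,160) is just meeting the roller at (158,138).

```bash
python3 -m inch '[[[3.6,5.4,0,0,0,0,0],[6.7,11.1,0,0,0,0,0],[9.2,17.1,0,0,0,0,0],[11,23.4,0,0,0,0,0],[12.2,29.7,0,0,0,0,0],[12.8,36.2,0,0,0,0,0],[12.8,42.7,0,0,0,0,0],[12.1,49.2,0,0,0,0,0],[10.7,55.5,0,0,0,0,0],[8.7,61.7,0,0,0,0,0],[6.1,67.7,0,0,0,0,0],[3,73.3,0,0,0,0,0],[-0.7,78.7,0,0,0,0,0],[-5,83.6,0,0,0,0,0],[-9.7,88.1,0,0,0,0,0],[-14.8,92.1,0,0,0,0,0],[-14.8,92.1,0,0,0,0,0]]]'; python3 arc.py -11.955 0.08 16
```

```text
t: 20.5
ee_pos: [593.4, 162.6, 161.6]
orientation: [2.289, 2.152, -0.001]
ft_force: [0.0, -1.5, -0.4]
width: 25.5
grasp_force: 30.0
[-4.4, 2.8] [-9.0, 5.3] [-13.7, 7.3] [-18.6, 9.0] [-23.7, 10.3] [-28.8, 11.2] [-34.0, 11.7] [-39.2, 11.7] [-44.4, 11.4] [-49.5, 10.6] [-54.6, 9.4] [-59.5, 7.9] [-64.3, 5.9] [-69.0, 3.5] [-73.4, 0.8] [-77.6, -2.2] end -13.235
```

```bash
python3 -m inch '[[[-4.4,2.8,0,0,0,0,0],[-9,5.3,0,0,0,0,0],[-13.7,7.3,0,0,0,0,0],[-18.6,9,0,0,0,0,0],[-23.7,10.3,0,0,0,0,0],[-28.8,11.2,0,0,0,0,0],[-34,11.7,0,0,0,0,0],[-34,11.7,0,0,0,0,0]]]'; python3 arc.py -12.515 0.05 16
python3 - <<'E'
from h import *
d=grab('top','top6.png'); f=d['frame']; h=cv2.cvtColor(f,cv2.COLOR_RGB2HSV)
m=((h[...,0]>100)&(h[...,0]<125)&(h[...,1]>150)).astype(np.uint8); m[:240]=0;m[295:]=0;m[:,:240]=0;m[:,345:]=0
v,u=np.nonzero(m); print(len(u)); p=onz(d,u.mean(),v.mean(),67); q=onz(d,u.max(),v.mean(),67); u0=np.array([.061,.998])
for w in(p,q): print(w,(w[:2]-[537,130.2])@u0)
E
```

```text
t: 21.3
ee_pos: [602.2, 127.8, 161.6]
orientation: [-2.288, -2.152, 0.002]
ft_force: [-4.4, -0.7, 2.8]
width: 25.5
grasp_force: 30.0
[-3.2, 0.1] [-6.5, 0.0] [-9.7, -0.2] [-13.0, -0.6] [-16.2, -1.2] [-19.3, -1.9] [-22.5, -2.8] [-25.5, -3.8] [-28.6, -5.0] [-31.5, -6.3] [-34.4, -7.8] [-37.2, -9.5] [-40.0, -11.2] [-42.6, -13.1] [-45.1, -15.1] [-47.6, -17.3] end -13.315
50
[524.28089281 -61.32076138  67.        ] -191.91358539188715
[524.3357448  -66.60390393  67.        ] -197.1828156911855
```

```bash
python3 -m inch '[[[-3.2,0,0,0,0,0,0],[-6.5,-0.2,0,0,0,0,0],[-9.7,-0.5,0,0,0,0,0],[-13,-1,0,0,0,0,0],[-16.2,-1.6,0,0,0,0,0],[-19.3,-2.3,0,0,0,0,0],[-22.5,-3.2,0,0,0,0,0],[-25.5,-4.2,0,0,0,0,0],[-25.5,-4.2,0,0,0,0,0]]]'; python3 arc.py -12.915 0.04 10
```

```text
t: 22.25
ee_pos: [596.5, 103.4, 161.6]
orientation: [-2.288, -2.152, 0.001]
ft_force: [-5.8, 1.7, 2.0]
width: 25.6
grasp_force: 30.0
[-2.4, -0.9] [-4.8, -2.0] [-7.2, -3.1] [-9.4, -4.3] [-11.7, -5.6] [-13.9, -7.0] [-16.0, -8.5] [-18.1, -10.1] [-20.1, -11.7] [-22.0, -13.5] end -13.315
```

```bash
python3 -m inch '[[[-2.4,-1.1,0,0,0,0,0],[-4.8,-2.3,0,0,0,0,0],[-7.2,-3.5,0,0,0,0,0],[-9.4,-4.7,0,0,0,0,0],[-9.4,-4.7,0,0,0,0,0]]]'; python3 arc.py -13.075 0.04 10
```

```text
t: 22.75
ee_pos: [591.5, 94.2, 161.6]
orientation: [-2.288, -2.152, 0.0]
ft_force: [-3.5, 1.9, 0.5]
width: 25.6
grasp_force: 30.0
[-2.2, -1.3] [-4.4, -2.7] [-6.6, -4.2] [-8.6, -5.8] [-10.6, -7.4] [-12.6, -9.2] [-14.5, -11.0] [-16.3, -12.8] [-18.0, -14.8] [-19.6, -16.8] end -13.475
```

```bash
python3 -m inch '[[[-2.2,-1.3,0,0,0,0,0],[-4.4,-2.7,0,0,0,0,0],[-6.6,-4.2,0,0,0,0,0],[-8.6,-5.8,0,0,0,0,0],[-8.6,-5.8,0,0,0,0,0]]]'; python3 arc.py -13.235 0.04 10
python3 - <<'E'
from h import *
d=grab('top','top7.png'); f=d['frame']; h=cv2.cvtColor(f,cv2.COLOR_RGB2HSV)
m=((h[...,0]>100)&(h[...,0]<125)&(h[...,1]>150)).astype(np.uint8); m[:240]=0;m[295:]=0;m[:,:240]=0;m[:,345:]=0
v,u=np.nonzero(m); print(len(u)); p=onz(d,u.mean(),v.mean(),67); q=onz(d,u.max(),v.mean(),67); u0=np.array([.061,.998])
for w in(p,q): print(w,(w[:2]-[537,130.2])@u0)
f=cv2.resize(f[210:310,180:380],(800,400),interpolation=2); cv2.imwrite('pics/c7.png',f[:,:,::-1])
E
```

```text
t: 23.25
ee_pos: [585.2, 86.2, 161.6]
orientation: [-2.288, -2.152, 0.0]
ft_force: [-3.8, 3.6, 0.7]
width: 25.7
grasp_force: 30.0
[-2.0, -1.7] [-3.9, -3.4] [-5.8, -5.2] [-7.6, -7.1] [-9.3, -9.0] [-11.0, -11.0] [-12.5, -13.1] [-14.0, -15.3] [-15.4, -17.5] [-16.7, -19.7] end -13.635
49
[523.48717853 -68.30118827  67.        ] -198.92846800325614
[523.54109749 -73.50585961  67.        ] -204.11944093934926
```

```bash
python3 -m inch '[[[-2,-1.9,0,0,0,0,0],[-3.9,-3.6,0,0,0,0,0],[-5.8,-5.4,0,0,0,0,0],[-5.8,-5.4,0,0,0,0,0]]]'; python3 arc.py -13.355 0.04 10
```

```text
t: 23.7
ee_pos: [582.9, 83.7, 161.7]
orientation: [2.288, 2.151, 0.014]
ft_force: [10.9, 19.4, -12.1]
width: 25.5
grasp_force: 30.0
[-1.8, -1.9] [-3.5, -3.8] [-5.2, -5.8] [-6.7, -7.9] [-8.2, -10.1] [-9.6, -12.3] [-10.9, -14.5] [-12.1, -16.8] [-13.2, -19.2] [-14.2, -21.6] end -13.755
```

```bash
python3 - <<'E'
from h import *
d=grab('top','top8.png'); f=d['frame']; s=grab('side','side8.png')['frame']
print(d['o']['ee_pos'],d['o']['ft_force'])
c=np.zeros((600,800,3),np.uint8); c[:300]=cv2.resize(f[225:300,180:380],(800,300),interpolation=2); c[300:]=cv2.resize(s[195:315,220:380],(400,300),interpolation=2).repeat(1,0)[:, :].shape and cv2.copyMakeBorder(cv2.resize(s[195:315,220:380],(400,300),interpolation=2),0,0,0,400,0)
cv2.imwrite('pics/c8.png',c[:,:,::-1])
E
```

```text
[582.89933217  83.72852581 161.72890964] [ 10.94997183  19.39039304 -12.11624329]
```

View pics/c8.png

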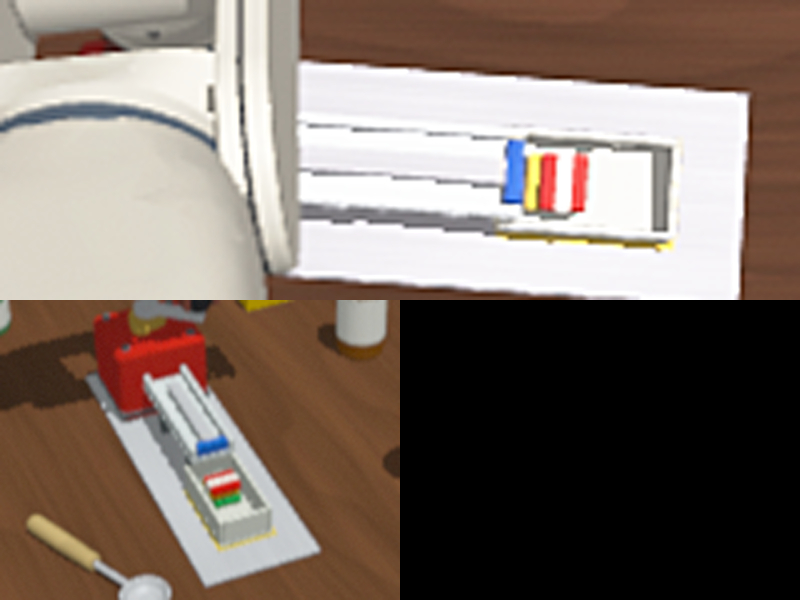

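The crops show green, yellow and red stacked in the tray at (565,180), with the blue pusher at the trough's end at (514,170). The knob force of about 22 N says it is at the stop. I'll ease back and read the force.

```bash
python3 -m inch '[[[0.7,0.7,0,0,0,0,0],[1.4,1.4,0,0,0,0,0],[1.4,1.4,0,0,0,0,0]]]'; python3 -c "
from h import *
o=status.get_obs(); print(o['qpos'].round(2),o['moment'].round(2))"; python3 -m inch '[[[0.7,0.7,0,0,0,0,0],[1.4,1.4,0,0,0,0,0],[1.4,1.4,0,0,0,0,0]]]'
```

```text
t: 24.1
ee_pos: [583.1, 84.0, 161.7]
orientation: [2.288, 2.152, 0.008]
ft_force: [4.3, 13.0, -6.9]
width: 25.3
grasp_force: 30.0
[0.12 0.47 1.77 0.   0.9  0.18] [ 1.95 -0.3   0.01]
t: 24.4
ee_pos: [583.4, 84.2, 161.6]
orientation: [2.288, 2.152, 0.003]
ft_force: [-1.2, 7.6, -2.1]
width: 25.3
grasp_force: 30.0
```

```bash
python3 -m inch '[[[0,0,0,0,0,0,50],[0,0,0,0,0,0,50],[0,0,0,0,0,0,50],[0,0,0,0,0,0,50],[0,0,-30,0,0,0,50],[0,0,-70,0,0,0,50],[-45,0,-90,0,0,0,50],[-90,-20,-90,0,0,0,50],[-120,-40,-90,0,0,0,50],[-120,-40,-90,0,0,0,50],[-120,-40,-90,0,0,0,50]]]'
python3 - <<'E'
from h import *
import pickle
d=grab('wrist','w9.png'); pickle.dump(d,open('w9.pkl','wb'))
E
```

```text
t: 25.5
ee_pos: [535.5, -34.5, 252.0]
orientation: [2.29, 2.15, 0.001]
ft_force: [0.5, 0.0, 0.2]
width: 43.7
grasp_force: 0.0
```

View pics/w9.png

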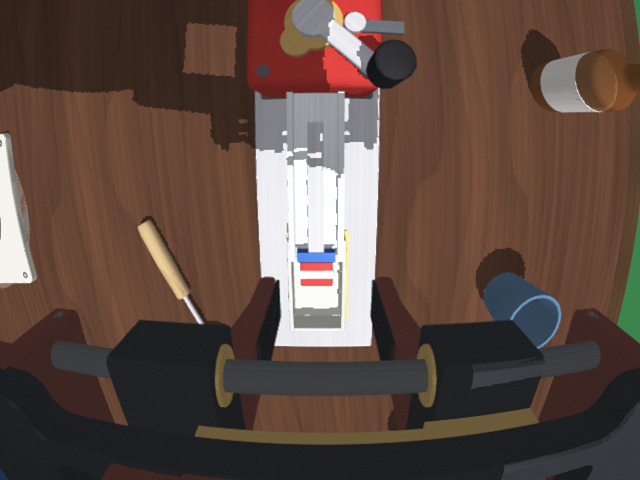

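The wrist view shows the pusher at the trough's end at (316,257), the sweets in the tray and the knob free at (391,64). I'll check the crank's angle and the pusher position.

```bash
python3 - <<'E'
from h import *
import pickle
d=pickle.load(open('w9.pkl','rb')); f=d['frame']; u0=np.array([.061,.998]); v0=np.array([.998,-.061])
m=((f.max(2)<60)).astype(np.uint8); n,l,st,c=cv2.connectedComponentsWithStats(m)
i=min(range(1,n),key=lambda i:np.hypot(*(c[i]-[391,64]))); w=onz(d,*c[i],183)[:2]-[537,130.2]
print('knob',st[i],np.arctan2(w@u0,w@v0),np.hypot(*w))
h=cv2.cvtColor(f,cv2.COLOR_RGB2HSV); b=((h[...,0]>100)&(h[...,0]<125)&(h[...,1]>150)).astype(np.uint8)
b[:240]=0; b[275:]=0; b[:,:295]=0; b[:,340:]=0
v,u=np.nonzero(b); print(u.min(),u.max(),v.min(),v.max())
for z in(55,67,70,75): print(z,(onz(d,u.mean(),v.max()+.5,z)[:2]-[537,130.2])@u0,(onz(d,u.mean(),v.min()-.5,z)[:2]-[537,130.2])@u0)
cv2.imwrite('pics/c9.png',cv2.resize(f[205:300,265:370],(800,724),interpolation=2)[:600,:,::-1])
E
```

```text
knob [ 367   40   50   49 1677] -0.7774479445420609 64.67635087769862
298 333 249 261
55 -209.42744704333734 -196.12892259041044
67 -205.10693641820382 -192.2769132936525
70 -204.02680876192042 -191.31391096946305
75 -202.22659600144812 -189.70890709581388
```

View pics/c9.png

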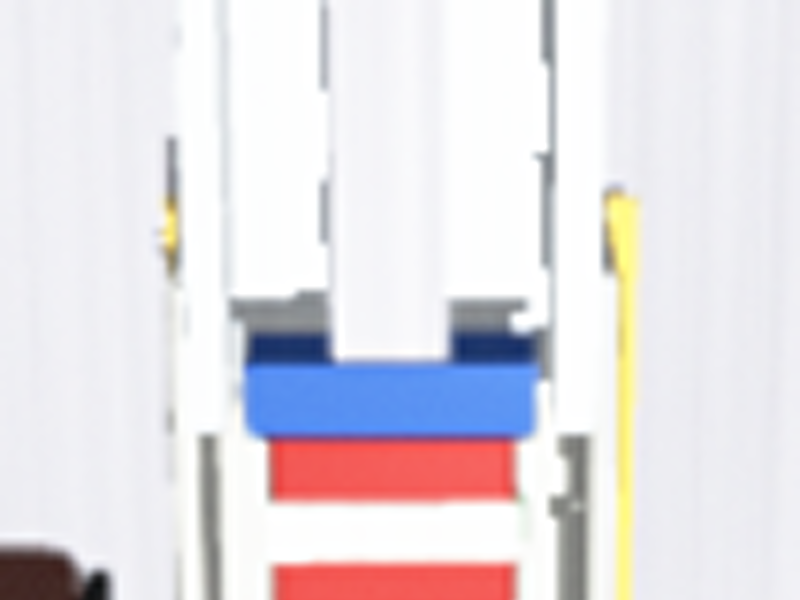

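The pusher's front edge is flush with the trough's wall ends. All three sweets are in the tray, and the arm is clear of everything.

```bash
python3 -c "
from workcell import ctrl; print(ctrl.close_job())"
```

```text
the job is handed in; nothing more can be done
None
```

I handed the job in at about 25.5 s of robot time, and no verdict came back: the tray stands on its patch with all three sweets in it, and the crank is at its stop (about 22 N at the knob at most, pusher flush with the trough's end to about 1 mm) and let go.

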